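# Swing the sink caddy's brush round to the washing-up bowl

### The job

Someone left the yellow tumbler standing where the swivel caddy has to turn: first stand it upright in the grey drying tray, setting it down gently and letting go. Then turn the caddy's platter a quarter turn, until the blue brush pot faces the steel washing-up bowl and the platter has clicked into its notch there. Leave the soap bottle, the mug and the jar where they are, and do not tip the tumbler over.

Things in the scene. Friction and masses are not known exactly. Their poses are not given: they have to be found in the camera images.
- caddy: Fixed round steel foot of the swivel caddy, 170 mm across, 24 mm high; origin on the counter, on the vertical turning axis. Bowl and tray stand about 335 mm from this axis, one on the foot's +y side and one on its -y side (either way round); two red marks on its rim show these directions. It is yawed a little from the world axes.
- platter (a joint): Angle of the platter on the foot, rad, positive counter-clockwise from above. Turns freely both ways; a spring notch at every quarter turn (0, +-1.571, ...) draws it in from about 0.6 rad. Leaving a notch takes about 3 N at the post. Near 0 at the start: the post then points along the foot's +x and the brush pot along its -x.
- platter_mid (a point): Centre of the top face of the white oblong platter, on the turning axis, 37 mm above the counter: 304 mm long (its x) by 130 mm wide, 12 mm thick, half-round ends. Fixed on it are a green box of tabs in the middle (77 x 97 mm, up to 94 mm above the counter), the red post at its +x end and the blue brush pot at its -x end; the frame turns with it.
- post_top (a point): Top centre of the red upright push post, 20 mm in diameter, from the platter's top face (37 mm) up to 103 mm above the counter; 125 mm from the turning axis. Its frame turns with the platter; its x points from the axis to the post.
- brush_pot (a point): Centre of the rim of the blue pot (68 mm across at the rim, rim 132 mm above the counter), which holds a dish brush whose bristle head (48 mm across) reaches 223 mm above the counter; 105 mm from the turning axis, at the other end of the platter from the post. Its frame turns with the platter; its x points from the pot to the axis.
- bowl: Fixed steel washing-up bowl, 210 mm across the rim, 75 mm high; origin at the centre of its underside, on the counter.
- tray: Fixed grey plastic drying tray, open-topped, 210 mm (its x) by 180 mm (its y), walls 5 mm thick and 25 mm high, floor 5 mm above the counter; origin at the centre of its underside.
- tumbler: Loose yellow plastic tumbler, round, without a handle, 64 mm across the rim, a little narrower at the foot, 100 mm high, wall 4 mm, about 120 g; origin at the centre of its underside, z up. It starts on the counter beside the foot, about 145 mm from the turning axis, in the way of the platter's ends.
- soap: Bystander: green soap bottle, 58 mm across, 170 mm high; origin at the centre of its underside.
- mug: Bystander: blue mug, 80 mm across, 90 mm high; origin at the centre of its underside, handle at its +y.
- jar: Bystander: amber jar with a steel cap, 68 mm across, 90 mm high; origin at the centre of its underside.
Mind the look-alikes: they are no part of the job. There is more than one size of the tumbler; the one meant has the size given above.

How it is judged:
By the outcome, as a careful person would: the job done as asked, in the order asked, and still so for the second after the job is handed in, with the robot touching nothing.
It also fails if it takes over 58 s, if anything falls off the work surface, if the arm or the gripper's body presses on something with over 40 N, if the wrist force passes 120 N, or if a joint passes its speed limit or range.

### The arm

A 6-joint arm with a two-finger parallel gripper is mounted at the origin on the work surface. World frame = base frame: x ahead of the robot, y to its left, z up, the work surface at z = 0. Lengths are in mm, angles in rad, forces in N, time in s.
With the tool pointing down it reaches from about 275 to 1000 mm from the base axis. Payload 8.4 kg.
Tool frame: the origin (TCP) lies between the finger pads; the fingertips stand manip.tip_extent ahead of it and the grasp point (between the pads) lies 8 mm behind it (manip.tip_extent is the distance from the TCP to the fingertips, in mm); z points along the fingers, y is the direction in which the jaws open and shut (so a half turn about z gives the same grasp; the last joint's range is limited). The gripper opens to 85 mm and grips with 20 to 120 N. Pads are 22 mm wide; open, the fingers measure 114 mm over their backs; the gripper's body (76 mm by 85 mm) begins 54 mm behind the grasp point. The pads swing forward as they close: fully open they stand 13 mm farther back than shut.
Start: joints at [1.27, 0.353, 1.633, -0, 1.155, -0.002], TCP at [183.982, 597.309, 242.281] pointing down, gripper open.
Joint ranges: [-2.63, 2.63], [-0.92, 2.1], [0.06, 2.66], [-1.3, 4.44], [0, 2.69], [-3.02, 3.02]. Speed limits (rad/s): [2.22, 2.22, 2.79, 3.14, 3.14, 3.14].

### API

Orientations are given as a unit quaternion [w, x, y, z].
In Python, from cell import manip gives the robot as it stands.
- The arm moves only by the tool arm_command, never from a script. Its argument "motion" is a list of rows, each an object of numbers: "dx", "dy", "dz": the shift along the tool's x, y, z in units of 50 mm (1.0 is 50 mm); "ax", "ay", "az": the turn, a rotation vector about the tool's x, y, z in units of 6 degrees (1.0 is 6 degrees); "fingers": the closure, from 0 (fully open) to 1 (shut). A call has 1 to 10 rows; each row is the pose to reach, as a shift and turn from the pose commanded when the call began, along the tool's axes at that moment; what a row does not reach only later rows make up. A row lasts 1/10 s, in which the tool goes at most 50 mm and 8.59 degrees, less where a joint would pass 70% of its speed; a pose out of reach is approached as far as the arm can. A call with a gripper value outside its range is refused whole. The fingers move at their own pace and stop on an object; "squeeze" is the grip in N (left out, the last holds). Time passes only in rows, so rows that repeat a pose let the fingers close. It gives the time, the measured TCP pose, the force and the opening at its end, in the units of the state.
- manip.observe(): the state, without advancing time (a new reading comes with each control period).
- manip.capture(name): name is "side" or "top"; returns a dict with "color" (480x640x3 uint8, red, green, blue), "vertical_fov" (degrees; the focal length in pixels is half the picture's height over the tangent of half this angle, whatever the lens; pixels are square), "cx", "cy" (the principal point, pixels), "xyz" and "rotation" of the camera in the world. Camera axes: x right, y up, looking along -z (the intrinsics and any distortion apply to the point x, -y, -z); pixel columns grow to the right and rows downward; lengths in mm; the calibration is good to about 2 mm. A picture is of the moment at which its call begins. There is no depth.
- manip.hand_in(): hands the job in, once; it reports no verdict.
Trained networks look in the newest picture that a camera, given by its name, has taken for a name from the list of things; names that differ only in an ending like _2 or _b are one class to them, and where a whole thing is asked for, a point or a joint stands for the part that bears it (a point fixed in the world has none). Each returns a list of dicts, best first, with "confidence" (0 to 1); they miss things now and then, are a little off and sometimes report something else, mostly with a low value. They report only what shows in the picture. A call takes as long as a camera call. They do not tell look-alikes from the thing itself.
- manip.spot_in(camera, thing): "xyz" ([x, y, z] in mm, in world coordinates, good to about 4 mm: the middle of the surface that is visible of it).
- manip.masks_of(camera, thing): "mask" (480x640 bool, what is visible of it).
- manip.pinpoint(camera, thing): "xyz" ([x, y, z] in mm, in world coordinates, good to about 4 mm: a listed point, or the origin of a listed thing).
The state is a dict: "clock": time; "qpos": joint angles; "joint_velocities": joint speeds; "tau": joint torques, N m; "position": TCP position; "eef_rot": TCP orientation; "force": force on the tool from outside, world axes, zero at the start; "wrist_torque": the same for the moment, N m; "gripper_width": opening from 0.0 (shut) to 1.0 (fully open).
Only numpy, scipy, OpenCV 4.12 (cv2) and the standard library are available. Lean on these libraries where they do the work, as an engineer would, in place of code of your own. Each camera call takes 0.05 s, during which the arm holds its last target. There are 200 camera calls.

## Working session

There is one attempt and no reset: what is moved stays moved. The work goes in short steps, Python scripts to look and compute and a tool call to move; the robot and the scene stay as the last step left them, time stands still between calls to the robot, and variables do not carry over. Pictures are saved under pics/ and viewed, about 8 in all and at most 12, crops included, and the job is handed in when it is done.

Besides the shell and the picture viewer there is one more tool, called after "Request:" as a command line: name --argument value ..., lists and objects as JSON in quotes. arm_command: Moves the arm, as the interface text tells. Its arguments: {"type":"object","properties":{"motion":{"type":"array","items":{"type":"object","properties":{"dx":{"type":"number"},"dy":{"type":"number"},"dz":{"type":"number"},"ax":{"type":"number"},"ay":{"type":"number"},"az":{"type":"number"},"fingers":{"type":"number"}}}},"squeeze":{"type":"number"}},"required":["motion"]}

```bash
mkdir -p pics; ls
python3 - <<'E'
from cell import manip
import cv2,numpy as np
for c in("top","side"):
    r=manip.capture(c); cv2.imwrite(f"pics/{c}0.png",r["color"][:,:,::-1])
    print(c,r["vertical_fov"],r["cx"],r["cy"],r["xyz"],np.round(r["rotation"],3).tolist(),[k for k in r])
    for t in("caddy","platter_mid","post_top","brush_pot","bowl","tray","tumbler","soap","mug","jar"):
        print(t,[(np.round(d["xyz"]).tolist(),round(d["confidence"],2)) for d in manip.pinpoint(c,t)][:4])
print(manip.tip_extent, manip.observe())
E
```

```text
pics
top 48.1982287141227 316.4046875110113 221.96210219145686 [ 290.98477286   28.45229576 1133.00069261] [-0.696, -0.073, 0.073, 0.711] ['color', 'vertical_fov', 'cx', 'cy', 'xyz', 'rotation']
caddy [([527.0, -22.0, 0.0], 0.85), ([590.0, -344.0, -0.0], 0.19)]
platter_mid [([526.0, -21.0, 44.0], 0.79), ([726.0, 219.0, -4.0], 0.43), ([727.0, -214.0, -1.0], 0.18)]
post_top [([648.0, -6.0, 101.0], 0.56)]
brush_pot [([422.0, -39.0, 130.0], 0.91), ([505.0, 124.0, -4.0], 0.56)]
bowl [([471.0, 298.0, 2.0], 0.74), ([522.0, -21.0, 39.0], 0.6)]
tray [([590.0, -344.0, 1.0], 0.95)]
tumbler [([506.0, 122.0, -3.0], 0.86), ([257.0, 332.0, -4.0], 0.67)]
soap [([726.0, 218.0, -4.0], 0.87), ([649.0, -4.0, 102.0], 0.69)]
mug [([726.0, -211.0, -2.0], 0.57)]
jar [([765.0, 58.0, 1.0], 0.88)]
side 47.46024293824488 322.29719586813496 254.48621372034805 [480.97870054 828.1824992  878.45029404] [-0.031, -0.005, 0.39, 0.92] ['color', 'vertical_fov', 'cx', 'cy', 'xyz', 'rotation']
caddy [([528.0, -20.0, 0.0], 0.69)]
platter_mid [([421.0, -44.0, 133.0], 0.48), ([591.0, -344.0, 1.0], 0.21)]
post_top [([651.0, -
[... 384 characters left out ...]
0], 0.73)]
11.0 {'clock': 1.1, 'qpos': array([ 1.26957599e+00,  3.53001509e-01,  1.63339507e+00, -5.47396455e-05,
        1.15519928e+00, -2.38119479e-03]), 'joint_velocities': array([ 0.00156048,  0.00079878,  0.00125845,  0.00170463, -0.0009661 ,
       -0.00010565]), 'tau': array([-2.15923130e-03, -6.05186462e+01, -3.42429864e+01, -3.41086543e-04,
        1.13281334e-03, -2.94676761e-05]), 'position': array([184.01311004, 597.30302725, 242.28213646]), 'eef_rot': array([ 2.45094066e-05,  1.48853266e-01,  9.88859295e-01, -5.37238186e-06]), 'force': array([ 0.22862454, -1.44940729, -0.19318168]), 'wrist_torque': array([0.02726349, 0.01974418, 0.00998897]), 'gripper_width': 1.000904390980891}
```

View pics/top0.png

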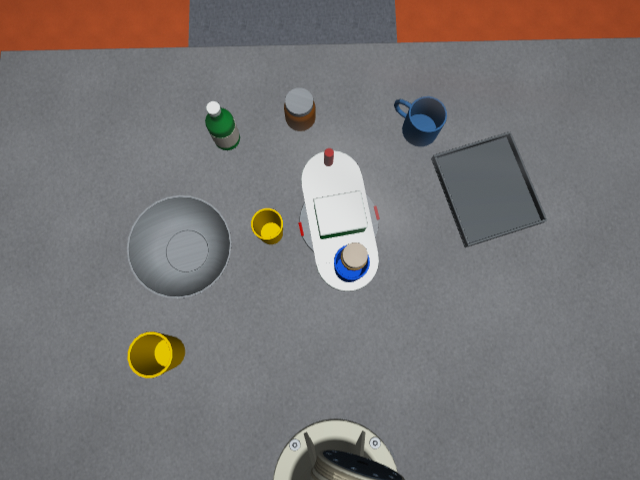

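View pics/side0.png

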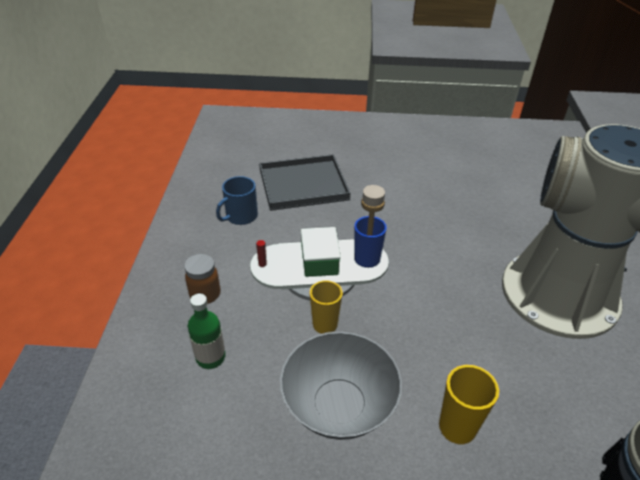

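The small yellow tumbler, the one meant, is beside the caddy at top px (268,226), world (506,122). The large one at (157,355) is a look-alike. The bowl is on the foot's +y side and the tray on -y, so the platter has to turn clockwise to -1.571.

Request:
arm_command --motion '[{"dx": -0.4,"dy": -0.3,"az": 0.4},{"dx": -1.1,"dy": -0.9,"az": 1.2},{"dx": -1.9,"dy": -1.5,"az": 2.1},{"dx": -2.7,"dy": -2.15,"az": 3.0},{"dx": -3.5,"dy": -2.8,"az": 3.9},{"dx": -4.2,"dy": -3.4,"az": 4.7},{"dx": -4.9,"dy": -3.95,"az": 5.5},{"dx": -5.6,"dy": -4.5,"az": 6.3},{"dx": -6.3,"dy": -5.05,"az": 7.1},{"dx": -7.0,"dy": -5.6,"dz": 0.4,"az": 7.8}]' --squeeze 25

```text
$.motion[0]: bad value
```

```bash
cat > h.py <<'E'
from cell import manip
import numpy as np
from scipy.spatial.transform import Rotation as R
def to(x,y,z,jaw=None):
    """print tool-axis move (units) to world xyz and jaw-axis angle (deg, mod 180)"""
    s=manip.observe(); r=R.from_quat(np.roll(s["eef_rot"],-1)); p=np.array(s["position"])
    d=r.inv().apply(np.array([x,y,z])-p)/50; M=r.as_matrix()
    a=np.degrees(np.arctan2(M[1,1],M[0,1]))
    # tilt error to pointing straight down, plus yaw
    w=np.cross(M[:,2],[0,0,-1]); rv=r.inv().apply(w)*180/np.pi/6
    print("t",round(s["clock"],2),"pos",p.round(1),"jaw",a.round(1),"grip",round(s["gripper_width"],3),"F",np.round(s["force"],1),"q",np.round(s["qpos"],2))
    print("move",d.round(3),"tilt fix",rv.round(2),"az",None if jaw is None else round(-(((jaw-a)+90)%180-90)/6,2))
E
python3 -c "
from h import *
to(506,122,130,13.7)"
```

```text
t 1.1 pos [184.  597.3 242.3] jaw 72.9 grip 1.001 F [ 0.2 -1.4 -0.2] q [ 1.27  0.35  1.63 -0.    1.16 -0.  ]
move [-8.953 -7.189  2.246] tilt fix [-0.  0.  0.] az 9.86
```

The move was refused, probably because each row must give every field. I'm resending it with all of them.

Request:
arm_command --motion '[{"dx": -0.4,"dy": -0.3,"dz": 0,"ax": 0,"ay": 0,"az": 0.4,"fingers": 0},{"dx": -1.1,"dy": -0.9,"dz": 0,"ax": 0,"ay": 0,"az": 1.2,"fingers": 0},{"dx": -1.9,"dy": -1.5,"dz": 0,"ax": 0,"ay": 0,"az": 2.1,"fingers": 0},{"dx": -2.7,"dy": -2.15,"dz": 0,"ax": 0,"ay": 0,"az": 3.0,"fingers": 0},{"dx": -3.5,"dy": -2.8,"dz": 0,"ax": 0,"ay": 0,"az": 3.9,"fingers": 0},{"dx": -4.2,"dy": -3.4,"dz": 0,"ax": 0,"ay": 0,"az": 4.7,"fingers": 0},{"dx": -4.9,"dy": -3.95,"dz": 0,"ax": 0,"ay": 0,"az": 5.5,"fingers": 0},{"dx": -5.6,"dy": -4.5,"dz": 0,"ax": 0,"ay": 0,"az": 6.3,"fingers": 0},{"dx": -6.3,"dy": -5.05,"dz": 0,"ax": 0,"ay": 0,"az": 7.1,"fingers": 0},{"dx": -7.0,"dy": -5.6,"dz": 0.4,"ax": 0,"ay": 0,"az": 7.8,"fingers": 0}]' --squeeze 25

```text
clock: 2.1
position: [438.5, 225.9, 224.5]
eef_rot: [0.001, 0.531, 0.848, 0.002]
force: [1.1, 1.4, -0.2]
gripper_width: 1.002
```

```bash
python3 -c "
from h import *
to(506,122,130,13.7)"
```

```text
t 2.1 pos [438.5 225.9 224.5] jaw 25.9 grip 1.002 F [ 1.1  1.4 -0.2] q [0.47 0.16 1.93 0.   1.04 0.02]
move [-2.46   0.297  1.891] tilt fix [ 0.05 -0.   -0.  ] az 2.03
```

Request:
arm_command --motion '[{"dx": -0.7,"dy": 0.1,"dz": 0,"ax": 0,"ay": 0,"az": 0.6,"fingers": 0},{"dx": -1.4,"dy": 0.2,"dz": 0,"ax": 0,"ay": 0,"az": 1.2,"fingers": 0},{"dx": -2.0,"dy": 0.25,"dz": 0.2,"ax": 0,"ay": 0,"az": 1.8,"fingers": 0},{"dx": -2.4,"dy": 0.3,"dz": 0.6,"ax": 0,"ay": 0,"az": 2.0,"fingers": 0},{"dx": -2.4,"dy": 0.3,"dz": 1.1,"ax": 0,"ay": 0,"az": 2.0,"fingers": 0},{"dx": -2.4,"dy": 0.3,"dz": 1.5,"ax": 0,"ay": 0,"az": 2.0,"fingers": 0},{"dx": -2.4,"dy": 0.3,"dz": 1.8,"ax": 0,"ay": 0,"az": 2.0,"fingers": 0},{"dx": -2.4,"dy": 0.3,"dz": 1.8,"ax": 0,"ay": 0,"az": 2.0,"fingers": 0}]'

```text
clock: 2.9
position: [501.0, 125.1, 130.5]
eef_rot: [-0.001, 0.615, 0.788, -0.001]
force: [-0.6, 0.1, 0.1]
gripper_width: 0.998
```

Run:
```python
from h import *
import cv2
r=manip.capture("top"); a=r["color"]
b=manip.capture("side"); cv2.imwrite("pics/s1.png",b["color"][:,:,::-1])
for c in("top","side"): print([(np.round(d["xyz"],1).tolist(),round(d["confidence"],2)) for d in manip.pinpoint(c,"tumbler")])
to(506,122,67,13.7)
```

```text
[([649.8, -5.1, 98.4], 0.59), ([729.1, -208.1, -0.1], 0.25)]
[([505.9, 123.2, -4.2], 0.98), ([258.8, 333.0, 1.1], 0.85)]
t 3.1 pos [502.9 125.7 133.3] jaw 14.1 grip 1.001 F [1.  0.  0.1] q [ 0.24  0.33  1.96 -0.    0.86 -0.  ]
move [-0.087  0.039  1.325] tilt fix [ 0.01  0.   -0.  ] az 0.07
```

Request:
arm_command --motion '[{"dx": -0.07,"dy": 0.05,"dz": 0.3,"ax": 0,"ay": 0,"az": 0,"fingers": 0},{"dx": -0.07,"dy": 0.05,"dz": 0.7,"ax": 0,"ay": 0,"az": 0,"fingers": 0},{"dx": -0.07,"dy": 0.05,"dz": 1.1,"ax": 0,"ay": 0,"az": 0,"fingers": 0},{"dx": -0.07,"dy": 0.05,"dz": 1.35,"ax": 0,"ay": 0,"az": 0,"fingers": 0},{"dx": -0.07,"dy": 0.05,"dz": 1.35,"ax": 0,"ay": 0,"az": 0,"fingers": 0}]'

```text
clock: 3.6
position: [504.9, 122.6, 64.0]
eef_rot: [-0.001, 0.615, 0.788, -0.001]
force: [0.4, 0.1, 0.3]
gripper_width: 0.999
```

Request:
arm_command --motion '[{"dx": 0,"dy": 0,"dz": 0,"ax": 0,"ay": 0,"az": 0,"fingers": 0.15},{"dx": 0,"dy": 0,"dz": 0,"ax": 0,"ay": 0,"az": 0,"fingers": 0.2},{"dx": 0,"dy": 0,"dz": 0,"ax": 0,"ay": 0,"az": 0,"fingers": 0.3},{"dx": 0,"dy": 0,"dz": 0,"ax": 0,"ay": 0,"az": 0,"fingers": 0.4},{"dx": 0,"dy": 0,"dz": 0,"ax": 0,"ay": 0,"az": 0,"fingers": 0.5},{"dx": 0,"dy": 0,"dz": 0,"ax": 0,"ay": 0,"az": 0,"fingers": 0.6},{"dx": 0,"dy": 0,"dz": 0,"ax": 0,"ay": 0,"az": 0,"fingers": 0.6},{"dx": 0,"dy": 0,"dz": 0,"ax": 0,"ay": 0,"az": 0,"fingers": 0.6}]' --squeeze 25

```text
clock: 4.4
position: [506.4, 122.9, 66.1]
eef_rot: [0.001, 0.615, 0.788, 0.001]
force: [-1.5, 0.7, 7.2]
gripper_width: 0.721
```

Run:
```python
from h import *
import cv2
b=manip.capture("side"); cv2.imwrite("pics/s2.png",cv2.resize(b["color"][160:400,200:520,::-1],None,fx=2,fy=2))
to(506,122,280,13.7)
```

```text
t 4.45 pos [506.3 122.9  66.1] jaw 14.1 grip 0.727 F [-1.1 -0.5  6.6] q [ 0.24  0.44  1.99 -0.    0.71 -0.01]
move [-1.600e-02 -3.000e-03 -4.278e+00] tilt fix [ 0.02  0.   -0.  ] az 0.06
```

View pics/s2.png

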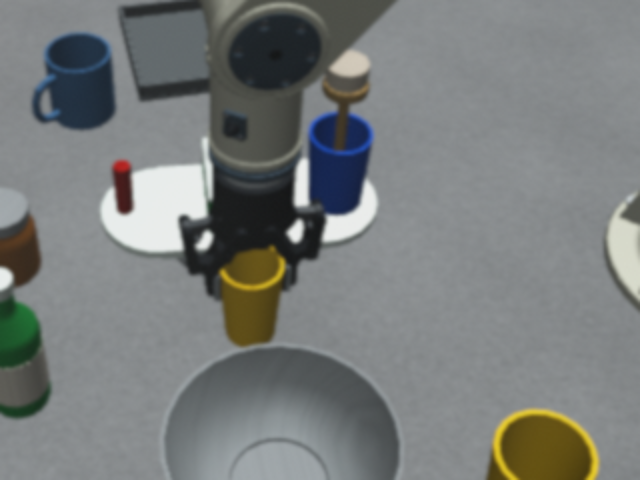

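The jaws hold the small tumbler near its rim, at crop px (252,290). The opening is about 61 mm, so it is gripped. Lifting.

Request:
arm_command --motion '[{"dx": 0,"dy": 0,"dz": -0.15,"ax": 0,"ay": 0,"az": 0,"fingers": 0.6},{"dx": 0,"dy": 0,"dz": -0.5,"ax": 0,"ay": 0,"az": 0,"fingers": 0.6},{"dx": 0,"dy": 0,"dz": -1.0,"ax": 0,"ay": 0,"az": 0,"fingers": 0.6},{"dx": 0,"dy": 0,"dz": -1.6,"ax": 0,"ay": 0,"az": 0,"fingers": 0.6},{"dx": 0,"dy": 0,"dz": -2.2,"ax": 0,"ay": 0,"az": 0,"fingers": 0.6},{"dx": 0,"dy": 0,"dz": -2.8,"ax": 0,"ay": 0,"az": 0,"fingers": 0.6},{"dx": 0,"dy": 0,"dz": -3.4,"ax": 0,"ay": 0,"az": 0,"fingers": 0.6},{"dx": 0,"dy": 0,"dz": -3.9,"ax": 0,"ay": 0,"az": 0,"fingers": 0.6},{"dx": 0,"dy": 0,"dz": -4.2,"ax": 0,"ay": 0,"az": 0,"fingers": 0.6},{"dx": 0,"dy": 0,"dz": -4.2,"ax": 0,"ay": 0,"az": 0,"fingers": 0.6}]'

```text
clock: 5.45
position: [506.6, 123.0, 277.7]
eef_rot: [0.002, 0.615, 0.788, 0.002]
force: [-0.3, 0.8, -1.4]
gripper_width: 0.72
```

Run:
```python
from h import *
import cv2
to(550,-120,280,-8)
to(592,-344,280,-30)
to(592,-344,280,12)
for c in("top","side"):
    manip.capture(c); m=manip.masks_of(c,"tray")[0]; print(m["confidence"],cv2.minAreaRect(np.argwhere(m["mask"])[:,::-1].astype(np.float32)))
    print([(np.round(d["xyz"],1).tolist(),round(d["confidence"],2)) for d in manip.pinpoint(c,"tray")],[(np.round(d["xyz"],1).tolist(),round(d["confidence"],2)) for d in manip.pinpoint(c,"tumbler")])
```

```text
t 5.45 pos [506.6 123.  277.7] jaw 14.1 grip 0.72 F [-0.3  0.8 -1.4] q [ 0.24  0.15  1.82 -0.    1.17 -0.01]
move [-4.924 -0.341 -0.047] tilt fix [ 0.05  0.   -0.  ] az 3.68
t 5.45 pos [506.6 123.  277.7] jaw 14.1 grip 0.72 F [-0.3  0.8 -1.4] q [ 0.24  0.15  1.82 -0.    1.17 -0.01]
move [-9.474 -0.615 -0.048] tilt fix [ 0.05  0.   -0.  ] az 7.35
t 5.45 pos [506.6 123.  277.7] jaw 14.1 grip 0.72 F [-0.3  0.8 -1.4] q [ 0.24  0.15  1.82 -0.    1.17 -0.01]
move [-9.474 -0.615 -0.048] tilt fix [ 0.05  0.   -0.  ] az 0.35
0.63 ((488.2603759765625, 187.97677612304688), (102.09364318847656, 86.65754699707031), 68.96248626708984)
[([588.6, -343.2, -0.2], 0.9)] [([255.1, 330.5, -4.4], 0.92), ([508.2, 122.6, 213.0], 0.52)]
0.86 ((300.6839904785156, 180.51199340820312), (49.551265716552734, 77.01017761230469), 79.69515228271484)
[([590.6, -345.0, 3.8], 0.59)] [([505.6, 124.7, 204.5], 0.89)]
```

Request:
arm_command --motion '[{"dx": -0.2,"dy": 0,"dz": 0,"ax": 0,"ay": 0,"az": 0,"fingers": 0.6},{"dx": -0.6,"dy": -0.04,"dz": 0,"ax": 0,"ay": 0,"az": 0,"fingers": 0.6},{"dx": -1.2,"dy": -0.08,"dz": 0,"ax": 0,"ay": 0,"az": 0,"fingers": 0.6},{"dx": -1.9,"dy": -0.12,"dz": 0,"ax": 0,"ay": 0,"az": 0,"fingers": 0.6},{"dx": -2.6,"dy": -0.17,"dz": 0,"ax": 0,"ay": 0,"az": 0,"fingers": 0.6},{"dx": -3.3,"dy": -0.21,"dz": 0,"ax": 0,"ay": 0,"az": 0,"fingers": 0.6},{"dx": -4.0,"dy": -0.26,"dz": 0,"ax": 0,"ay": 0,"az": 0,"fingers": 0.6},{"dx": -4.7,"dy": -0.3,"dz": 0,"ax": 0,"ay": 0,"az": 0,"fingers": 0.6},{"dx": -5.4,"dy": -0.35,"dz": 0,"ax": 0,"ay": 0,"az": 0,"fingers": 0.6},{"dx": -6.0,"dy": -0.39,"dz": 0,"ax": 0,"ay": 0,"az": 0,"fingers": 0.6}]'

```text
clock: 6.85
position: [559.5, -175.6, 274.5]
eef_rot: [-0.0, 0.615, 0.788, -0.0]
force: [0.0, 0.2, -0.6]
gripper_width: 0.722
```

Request:
arm_command --motion '[{"dx": -0.6,"dy": -0.04,"dz": 0,"ax": 0,"ay": 0,"az": 0,"fingers": 0.6},{"dx": -1.2,"dy": -0.08,"dz": 0,"ax": 0,"ay": 0,"az": 0,"fingers": 0.6},{"dx": -1.8,"dy": -0.12,"dz": 0,"ax": 0,"ay": 0,"az": 0,"fingers": 0.6},{"dx": -2.4,"dy": -0.16,"dz": 0,"ax": 0,"ay": 0,"az": 0,"fingers": 0.6},{"dx": -3.0,"dy": -0.2,"dz": 0,"ax": 0,"ay": 0,"az": 0,"fingers": 0.6},{"dx": -3.3,"dy": -0.22,"dz": 0,"ax": 0,"ay": 0,"az": 0,"fingers": 0.6},{"dx": -3.4,"dy": -0.22,"dz": 0,"ax": 0,"ay": 0,"az": 0,"fingers": 0.6},{"dx": -3.4,"dy": -0.22,"dz": 0,"ax": 0,"ay": 0,"az": 0,"fingers": 0.6},{"dx": -3.4,"dy": -0.22,"dz": 0,"ax": 0,"ay": 0,"az": 0,"fingers": 0.6}]'

```text
clock: 7.75
position: [590.1, -339.5, 274.7]
eef_rot: [-0.0, 0.615, 0.789, 0.0]
force: [-0.3, 1.7, -1.4]
gripper_width: 0.724
```

Run:
```python
from h import *
import cv2
to(590,-344,100,14)
r=manip.capture("side"); cv2.imwrite("pics/s3.png",r["color"][:,:,::-1])
print([(np.round(d["xyz"],1).tolist(),round(d["confidence"],2)) for d in manip.pinpoint("side","tumbler")],[(np.round(d["xyz"],1).tolist(),round(d["confidence"],2)) for d in manip.pinpoint("side","post_top")])
```

```text
t 7.75 pos [ 590.1 -339.5  274.7] jaw 14.1 grip 0.724 F [-0.3  1.7 -1.4] q [-0.52  0.41  1.47  0.    1.26 -0.77]
move [-0.088 -0.023  3.493] tilt fix [-0.   -0.01 -0.  ] az 0.02
[([258.4, 333.7, 2.8], 0.75), ([591.6, -339.4, 207.0], 0.61)] [([650.0, -6.4, 107.7], 0.65), ([530.3, -19.4, -0.5], 0.24)]
```

View pics/s3.png

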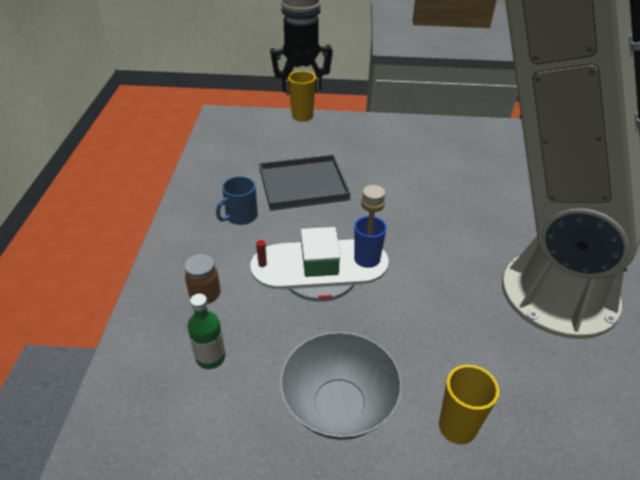

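The tumbler hangs upright in the jaws over the tray, and the mug and platter are undisturbed. Lowering.

Request:
arm_command --motion '[{"dx": -0.05,"dy": 0,"dz": 0.3,"ax": 0,"ay": 0,"az": 0,"fingers": 0.6},{"dx": -0.08,"dy": 0,"dz": 0.8,"ax": 0,"ay": 0,"az": 0,"fingers": 0.6},{"dx": -0.08,"dy": 0,"dz": 1.4,"ax": 0,"ay": 0,"az": 0,"fingers": 0.6},{"dx": -0.08,"dy": 0,"dz": 2.0,"ax": 0,"ay": 0,"az": 0,"fingers": 0.6},{"dx": -0.08,"dy": 0,"dz": 2.6,"ax": 0,"ay": 0,"az": 0,"fingers": 0.6},{"dx": -0.08,"dy": 0,"dz": 3.1,"ax": 0,"ay": 0,"az": 0,"fingers": 0.6},{"dx": -0.08,"dy": 0,"dz": 3.5,"ax": 0,"ay": 0,"az": 0,"fingers": 0.6},{"dx": -0.08,"dy": 0,"dz": 3.75,"ax": 0,"ay": 0,"az": 0,"fingers": 0.6},{"dx": -0.08,"dy": 0,"dz": 3.85,"ax": 0,"ay": 0,"az": 0,"fingers": 0.6},{"dx": -0.08,"dy": 0,"dz": 3.85,"ax": 0,"ay": 0,"az": 0,"fingers": 0.6}]'

```text
clock: 8.9
position: [591.1, -344.3, 81.7]
eef_rot: [-0.0, 0.615, 0.788, -0.0]
force: [-0.3, 0.2, -1.1]
gripper_width: 0.725
```

Request:
arm_command --motion '[{"dx": 0,"dy": 0,"dz": 0.02,"ax": 0,"ay": 0,"az": 0,"fingers": 0.6},{"dx": 0,"dy": 0,"dz": 0.05,"ax": 0,"ay": 0,"az": 0,"fingers": 0.6},{"dx": 0,"dy": 0,"dz": 0.08,"ax": 0,"ay": 0,"az": 0,"fingers": 0.6},{"dx": 0,"dy": 0,"dz": 0.11,"ax": 0,"ay": 0,"az": 0,"fingers": 0.6},{"dx": 0,"dy": 0,"dz": 0.11,"ax": 0,"ay": 0,"az": 0,"fingers": 0.6},{"dx": 0,"dy": 0,"dz": 0.11,"ax": 0,"ay": 0,"az": 0,"fingers": 0.6}]'

```text
clock: 9.5
position: [591.3, -344.5, 76.8]
eef_rot: [0.0, 0.615, 0.788, 0.0]
force: [-0.2, 0.1, 0.0]
gripper_width: 0.727
```

Request:
arm_command --motion '[{"dx": 0,"dy": 0,"dz": 0.02,"ax": 0,"ay": 0,"az": 0,"fingers": 0.6},{"dx": 0,"dy": 0,"dz": 0.04,"ax": 0,"ay": 0,"az": 0,"fingers": 0.6},{"dx": 0,"dy": 0,"dz": 0.06,"ax": 0,"ay": 0,"az": 0,"fingers": 0.6},{"dx": 0,"dy": 0,"dz": 0.07,"ax": 0,"ay": 0,"az": 0,"fingers": 0.6},{"dx": 0,"dy": 0,"dz": 0.08,"ax": 0,"ay": 0,"az": 0,"fingers": 0.6},{"dx": 0,"dy": 0,"dz": 0.08,"ax": 0,"ay": 0,"az": 0,"fingers": 0.6},{"dx": 0,"dy": 0,"dz": 0.08,"ax": 0,"ay": 0,"az": 0,"fingers": 0.6}]'

```text
clock: 10.2
position: [591.3, -344.5, 72.8]
eef_rot: [0.0, 0.615, 0.788, -0.0]
force: [1.1, -0.1, -0.6]
gripper_width: 0.724
```

Request:
arm_command --motion '[{"dx": 0,"dy": 0,"dz": 0.01,"ax": 0,"ay": 0,"az": 0,"fingers": 0.6},{"dx": 0,"dy": 0,"dz": 0.02,"ax": 0,"ay": 0,"az": 0,"fingers": 0.6},{"dx": 0,"dy": 0,"dz": 0.03,"ax": 0,"ay": 0,"az": 0,"fingers": 0.6},{"dx": 0,"dy": 0,"dz": 0.04,"ax": 0,"ay": 0,"az": 0,"fingers": 0.6},{"dx": 0,"dy": 0,"dz": 0.04,"ax": 0,"ay": 0,"az": 0,"fingers": 0.6},{"dx": 0,"dy": 0,"dz": 0.04,"ax": 0,"ay": 0,"az": 0,"fingers": 0.6}]'

```text
clock: 10.8
position: [591.4, -344.6, 71.3]
eef_rot: [0.0, 0.615, 0.788, -0.0]
force: [-2.2, 0.2, 6.0]
gripper_width: 0.723
```

The upward force of 6 N at the expected height means it is on the tray floor. Opening slowly, then rising.

Request:
arm_command --motion '[{"dx": 0,"dy": 0,"dz": 0,"ax": 0,"ay": 0,"az": 0,"fingers": 0.28},{"dx": 0,"dy": 0,"dz": 0,"ax": 0,"ay": 0,"az": 0,"fingers": 0.24},{"dx": 0,"dy": 0,"dz": 0,"ax": 0,"ay": 0,"az": 0,"fingers": 0.2},{"dx": 0,"dy": 0,"dz": 0,"ax": 0,"ay": 0,"az": 0,"fingers": 0.15},{"dx": 0,"dy": 0,"dz": 0,"ax": 0,"ay": 0,"az": 0,"fingers": 0.1},{"dx": 0,"dy": 0,"dz": 0,"ax": 0,"ay": 0,"az": 0,"fingers": 0.0},{"dx": 0,"dy": 0,"dz": 0,"ax": 0,"ay": 0,"az": 0,"fingers": 0.0},{"dx": 0,"dy": 0,"dz": 0,"ax": 0,"ay": 0,"az": 0,"fingers": 0.0}]'

```text
clock: 11.6
position: [591.3, -344.4, 70.8]
eef_rot: [-0.0, 0.615, 0.788, -0.0]
force: [0.1, 1.4, -0.4]
gripper_width: 1.002
```

Request:
arm_command --motion '[{"dx": 0,"dy": 0,"dz": -0.1,"ax": 0,"ay": 0,"az": 0,"fingers": 0},{"dx": 0,"dy": 0,"dz": -0.3,"ax": 0,"ay": 0,"az": 0,"fingers": 0},{"dx": 0,"dy": 0,"dz": -0.6,"ax": 0,"ay": 0,"az": 0,"fingers": 0},{"dx": 0,"dy": 0,"dz": -1.0,"ax": 0,"ay": 0,"az": 0,"fingers": 0},{"dx": 0,"dy": 0,"dz": -1.6,"ax": 0,"ay": 0,"az": 0,"fingers": 0},{"dx": 0,"dy": 0,"dz": -2.3,"ax": 0,"ay": 0,"az": 0,"fingers": 0},{"dx": 0,"dy": 0,"dz": -2.8,"ax": 0,"ay": 0,"az": 0,"fingers": 0},{"dx": 0,"dy": 0,"dz": -3.0,"ax": 0,"ay": 0,"az": 0,"fingers": 0},{"dx": 0,"dy": 0,"dz": -3.0,"ax": 0,"ay": 0,"az": 0,"fingers": 0}]'

```text
clock: 12.5
position: [592.1, -345.0, 223.3]
eef_rot: [0.002, 0.615, 0.788, 0.0]
force: [0.0, -0.2, -0.3]
gripper_width: 1.001
```

Run:
```python
from h import *
import cv2
im=[]
for c in("side","top"):
    r=manip.capture(c); im.append(r["color"][:,:,::-1])
    for t in ("tumbler","caddy","bowl","tray","post_top","brush_pot","platter_mid"): print(c,t,[(np.round(d["xyz"],1).tolist(),round(d["confidence"],2)) for d in manip.pinpoint(c,t)][:2])
cv2.imwrite("pics/s4.png",np.hstack([cv2.resize(im[0][140:300,180:400],(400,290)),cv2.resize(im[1][80:300,250:550],(400,290))]))
to(645,60,230,14)
```

```text
side tumbler [([590.0, -342.1, -0.0], 0.93), ([258.8, 332.8, 3.6], 0.84)]
side caddy [([524.2, -17.9, 1.4], 0.87)]
side bowl []
side tray [([592.2, -345.7, 3.2], 0.6)]
side post_top [([647.4, -6.0, 107.1], 0.69)]
side brush_pot [([420.4, -42.6, 131.4], 0.82)]
side platter_mid []
top tumbler [([259.7, 331.7, -2.8], 0.65), ([590.2, -344.1, 4.7], 0.58)]
top caddy [([525.4, -21.7, -0.3], 0.73)]
top bowl [([467.0, 299.7, -0.2], 0.55)]
top tray []
top post_top [([648.9, -4.7, 101.0], 0.92)]
top brush_pot []
top platter_mid []
t 13.3 pos [ 591.3 -344.5  220.8] jaw 14.1 grip 1.001 F [-0.2 -0.1 -0.5] q [-0.53  0.46  1.52 -0.    1.16 -0.78]
move [ 7.586  3.01  -0.184] tilt fix [0. 0. 0.] az 0.01
```

View pics/s4.png

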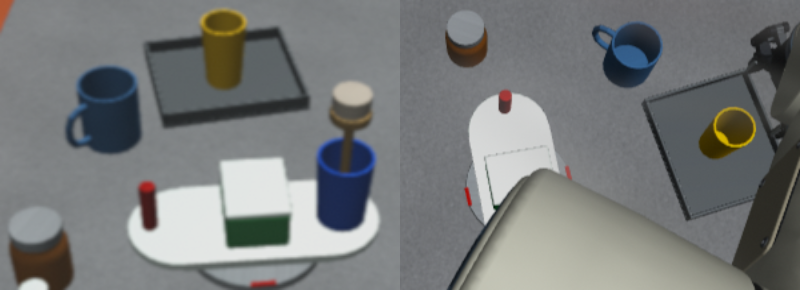

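The tumbler stands upright near the middle of the tray, at left-panel px (223,50). The network puts it at (590,-343), matching the tray centre. Next I straddle the red post with the jaws and carry it round clockwise.

Run:
```python
from h import *
to(649,-5.5,200,98)
```

```text
t 13.3 pos [ 591.3 -344.5  220.8] jaw 14.1 grip 1.001 F [-0.2 -0.1 -0.5] q [-0.53  0.46  1.52 -0.    1.16 -0.78]
move [6.296 2.769 0.416] tilt fix [0. 0. 0.] az -13.99
```

Request:
arm_command --motion '[{"dx": 0.4,"dy": 0.2,"dz": 0,"ax": 0,"ay": 0,"az": -1.0,"fingers": 0},{"dx": 1.0,"dy": 0.45,"dz": 0,"ax": 0,"ay": 0,"az": -2.4,"fingers": 0},{"dx": 1.7,"dy": 0.75,"dz": 0,"ax": 0,"ay": 0,"az": -3.8,"fingers": 0},{"dx": 2.4,"dy": 1.05,"dz": 0,"ax": 0,"ay": 0,"az": -5.2,"fingers": 0},{"dx": 3.1,"dy": 1.35,"dz": 0,"ax": 0,"ay": 0,"az": -6.6,"fingers": 0},{"dx": 3.8,"dy": 1.65,"dz": 0,"ax": 0,"ay": 0,"az": -8.0,"fingers": 0},{"dx": 4.5,"dy": 2.0,"dz": 0,"ax": 0,"ay": 0,"az": -9.4,"fingers": 0},{"dx": 5.2,"dy": 2.3,"dz": 0,"ax": 0,"ay": 0,"az": -10.8,"fingers": 0},{"dx": 5.8,"dy": 2.55,"dz": 0.1,"ax": 0,"ay": 0,"az": -12.2,"fingers": 0},{"dx": 6.3,"dy": 2.75,"dz": 0.3,"ax": 0,"ay": 0,"az": -13.6,"fingers": 0}]'

```text
clock: 14.3
position: [648.8, -3.5, 206.6]
eef_rot: [0.001, -0.053, 0.999, 0.0]
force: [1.4, 0.4, -0.2]
gripper_width: 0.996
```

Request:
arm_command --motion '[{"dx": 0,"dy": 0,"dz": 0,"ax": 0,"ay": 0,"az": -0.4,"fingers": 0},{"dx": 0,"dy": 0,"dz": 0,"ax": 0,"ay": 0,"az": -0.4,"fingers": 0},{"dx": 0,"dy": 0,"dz": 0,"ax": 0,"ay": 0,"az": -0.4,"fingers": 0}]'

```text
clock: 14.6
position: [648.1, -5.7, 206.0]
eef_rot: [0.0, -0.07, 0.998, -0.0]
force: [-0.5, -0.7, -0.3]
gripper_width: 1.0
```

Run:
```python
from h import *
import cv2
to(649,-5.5,76,98)
r=manip.capture("side"); print([(np.round(d["xyz"],1).tolist(),round(d["confidence"],2)) for d in manip.pinpoint("side","post_top")])
cv2.imwrite("pics/s5.png",r["color"][:,:,::-1])
```

```text
t 14.6 pos [648.1  -5.7 206. ] jaw 98.0 grip 1.0 F [-0.5 -0.7 -0.3] q [-0.01  0.42  1.61 -0.    1.1  -1.72]
move [-1.8e-02  1.0e-03  2.6e+00] tilt fix [-0.  0. -0.] az -0.0
[([650.1, -7.8, 104.6], 0.75)]
```

View pics/s5.png

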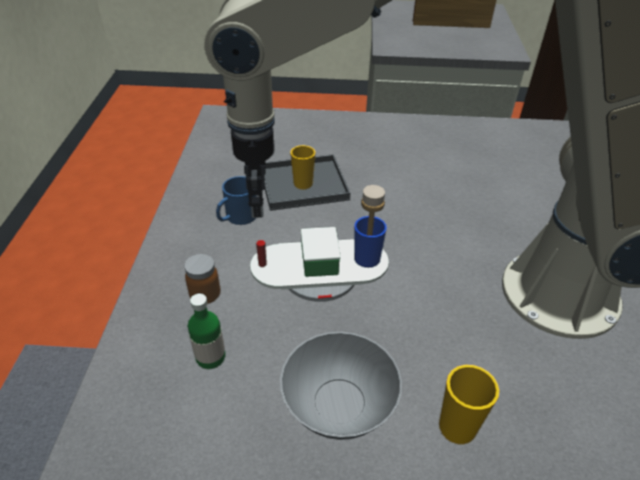

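The gripper is right above the red post (px (261,253)), and the tumbler stands in the tray (302,167). Descending around the post and narrowing the jaws.

Request:
arm_command --motion '[{"dx": -0.02,"dy": 0,"dz": 0.3,"ax": 0,"ay": 0,"az": 0,"fingers": 0},{"dx": -0.02,"dy": 0,"dz": 0.9,"ax": 0,"ay": 0,"az": 0,"fingers": 0},{"dx": -0.02,"dy": 0,"dz": 1.5,"ax": 0,"ay": 0,"az": 0,"fingers": 0},{"dx": -0.02,"dy": 0,"dz": 2.1,"ax": 0,"ay": 0,"az": 0,"fingers": 0},{"dx": -0.02,"dy": 0,"dz": 2.5,"ax": 0,"ay": 0,"az": 0,"fingers": 0},{"dx": -0.02,"dy": 0,"dz": 2.6,"ax": 0,"ay": 0,"az": 0,"fingers": 0.2},{"dx": -0.02,"dy": 0,"dz": 2.6,"ax": 0,"ay": 0,"az": 0,"fingers": 0.4},{"dx": -0.02,"dy": 0,"dz": 2.6,"ax": 0,"ay": 0,"az": 0,"fingers": 0.6},{"dx": -0.02,"dy": 0,"dz": 2.6,"ax": 0,"ay": 0,"az": 0,"fingers": 0.6},{"dx": -0.02,"dy": 0,"dz": 2.6,"ax": 0,"ay": 0,"az": 0,"fingers": 0.6}]' --squeeze 20

```text
clock: 15.7
position: [649.7, -5.4, 77.0]
eef_rot: [0.001, -0.07, 0.998, -0.0]
force: [-0.4, -0.6, 1.0]
gripper_width: 0.4
```

Run:
```python
from h import *
to(649,-5.5,76,98)
# arc plan: centre (526,-20), r 125, in current tool axes, az units
s=manip.observe(); r=R.from_quat(np.roll(s["eef_rot"],-1)); p=s["position"]
for k,th in enumerate(np.linspace(8,-81-3,24)):
    t=np.radians(th); q=np.array([526+125*np.cos(t),-20+125*np.sin(t),p[2]])
    print(k,round(th,1),(r.inv().apply(q-p)/50).round(2),"az",round((8-th)/6,2))
```

```text
t 15.7 pos [649.7  -5.4  77. ] jaw 98.1 grip 0.4 F [-0.4 -0.6  1. ] q [-0.01  0.57  1.7  -0.    0.87 -1.72]
move [ 0.015 -0.001  0.019] tilt fix [-0.    0.02  0.  ] az 0.01
0 8.0 [-0.01  0.05  0.  ] az 0.0
1 4.0 [-0.   -0.12  0.  ] az 0.67
2 0.0 [ 0.02 -0.29  0.  ] az 1.33
3 -4.0 [ 0.05 -0.47  0.  ] az 2.0
4 -8.0 [ 0.09 -0.63  0.  ] az 2.67
5 -12.0 [ 0.14 -0.8  -0.  ] az 3.33
6 -16.0 [ 0.21 -0.96 -0.  ] az 4.0
7 -20.0 [ 0.29 -1.12 -0.  ] az 4.67
8 -24.0 [ 0.37 -1.27 -0.  ] az 5.33
9 -28.0 [ 0.47 -1.41 -0.  ] az 6.0
10 -32.0 [ 0.58 -1.55 -0.  ] az 6.67
11 -36.0 [ 0.7  -1.68 -0.  ] az 7.33
12 -40.0 [ 0.82 -1.8  -0.  ] az 8.0
13 -44.0 [ 0.95 -1.91 -0.  ] az 8.67
14 -48.0 [ 1.1  -2.02 -0.  ] az 9.33
15 -52.0 [ 1.24 -2.11 -0.  ] az 10.0
16 -56.0 [ 1.4  -2.19 -0.  ] az 10.67
17 -60.0 [ 1.56 -2.26 -0.  ] az 11.33
18 -64.0 [ 1.72 -2.32 -0.  ] az 12.0
19 -68.0 [ 1.89 -2.37 -0.  ] az 12.67
20 -72.0 [ 2.06 -2.4  -0.  ] az 13.33
21 -76.0 [ 2.23 -2.43 -0.  ] az 14.0
22 -80.0 [ 2.41 -2.44 -0.  ] az 14.67
23 -84.0 [ 2.58 -2.44 -0.  ] az 15.33
```

Request:
arm_command --motion '[{"dx": 0,"dy": -0.1,"dz": 0,"ax": 0,"ay": 0,"az": 0.67,"fingers": 0.6},{"dx": 0.02,"dy": -0.29,"dz": 0,"ax": 0,"ay": 0,"az": 1.33,"fingers": 0.6},{"dx": 0.05,"dy": -0.47,"dz": 0,"ax": 0,"ay": 0,"az": 2.0,"fingers": 0.6},{"dx": 0.09,"dy": -0.63,"dz": 0,"ax": 0,"ay": 0,"az": 2.67,"fingers": 0.6},{"dx": 0.14,"dy": -0.8,"dz": 0,"ax": 0,"ay": 0,"az": 3.33,"fingers": 0.6},{"dx": 0.21,"dy": -0.96,"dz": 0,"ax": 0,"ay": 0,"az": 4.0,"fingers": 0.6},{"dx": 0.29,"dy": -1.12,"dz": 0,"ax": 0,"ay": 0,"az": 4.67,"fingers": 0.6},{"dx": 0.37,"dy": -1.27,"dz": 0,"ax": 0,"ay": 0,"az": 5.33,"fingers": 0.6},{"dx": 0.47,"dy": -1.41,"dz": 0,"ax": 0,"ay": 0,"az": 6.0,"fingers": 0.6},{"dx": 0.58,"dy": -1.55,"dz": 0,"ax": 0,"ay": 0,"az": 6.67,"fingers": 0.6}]'

```text
clock: 16.7
position: [632.5, -86.2, 76.8]
eef_rot: [0.002, 0.277, 0.961, 0.001]
force: [3.4, 1.4, -1.7]
gripper_width: 0.398
```

Run:
```python
from h import *
manip.capture("side"); print([(t,[(np.round(d["xyz"],1).tolist(),round(d["confidence"],2)) for d in manip.pinpoint("side",t)][:2]) for t in("post_top","brush_pot")])
s=manip.observe(); r=R.from_quat(np.roll(s["eef_rot"],-1)); p=s["position"]
to(*p,58)
for k,th in enumerate(np.linspace(-36,-84,13)):
    t=np.radians(th); q=np.array([526+125*np.cos(t),-20+125*np.sin(t),77])
    print(k,round(th,1),(r.inv().apply(q-p)/50).round(2),"az",round((-32-th)/6,2))
```

```text
[('post_top', [([633.9, -86.0, 103.6], 0.83)]), ('brush_pot', [([433.2, 19.3, 133.7], 0.69)])]
t 16.85 pos [631.5 -86.4  76.5] jaw 58.1 grip 0.398 F [-0.4  1.3  0.5] q [-0.14  0.56  1.72  0.    0.86 -1.15]
move [0. 0. 0.] tilt fix [0.   0.01 0.  ] az 0.02
0 -36.0 [-0.   -0.17 -0.01] az 0.67
1 -40.0 [ 0.02 -0.34 -0.01] az 1.33
2 -44.0 [ 0.05 -0.51 -0.01] az 2.0
3 -48.0 [ 0.09 -0.68 -0.01] az 2.67
4 -52.0 [ 0.15 -0.85 -0.01] az 3.33
5 -56.0 [ 0.21 -1.01 -0.01] az 4.0
6 -60.0 [ 0.29 -1.17 -0.01] az 4.67
7 -64.0 [ 0.38 -1.32 -0.01] az 5.33
8 -68.0 [ 0.47 -1.46 -0.01] az 6.0
9 -72.0 [ 0.58 -1.6  -0.01] az 6.67
10 -76.0 [ 0.7  -1.73 -0.01] az 7.33
11 -80.0 [ 0.82 -1.85 -0.01] az 8.0
12 -84.0 [ 0.96 -1.96 -0.01] az 8.67
```

The platter turns with the jaws. Continuing.

Request:
arm_command --motion '[{"dx": 0,"dy": -0.17,"dz": 0,"ax": 0,"ay": 0,"az": 0.67,"fingers": 0.6},{"dx": 0.02,"dy": -0.34,"dz": 0,"ax": 0,"ay": 0,"az": 1.33,"fingers": 0.6},{"dx": 0.05,"dy": -0.51,"dz": 0,"ax": 0,"ay": 0,"az": 2.0,"fingers": 0.6},{"dx": 0.09,"dy": -0.68,"dz": 0,"ax": 0,"ay": 0,"az": 2.67,"fingers": 0.6},{"dx": 0.15,"dy": -0.85,"dz": 0,"ax": 0,"ay": 0,"az": 3.33,"fingers": 0.6},{"dx": 0.21,"dy": -1.01,"dz": 0,"ax": 0,"ay": 0,"az": 4.0,"fingers": 0.6},{"dx": 0.29,"dy": -1.17,"dz": 0,"ax": 0,"ay": 0,"az": 4.67,"fingers": 0.6},{"dx": 0.38,"dy": -1.32,"dz": 0,"ax": 0,"ay": 0,"az": 5.33,"fingers": 0.6},{"dx": 0.47,"dy": -1.46,"dz": 0,"ax": 0,"ay": 0,"az": 6.0,"fingers": 0.6},{"dx": 0.58,"dy": -1.6,"dz": 0,"ax": 0,"ay": 0,"az": 6.67,"fingers": 0.6}]'

```text
clock: 17.85
position: [564.2, -138.6, 76.1]
eef_rot: [0.0, 0.588, 0.809, 0.0]
force: [-0.5, -0.1, 0.7]
gripper_width: 0.4
```

Run:
```python
from h import *
manip.capture("side"); print([(t,[(np.round(d["xyz"],1).tolist(),round(d["confidence"],2)) for d in manip.pinpoint("side",t)][:2]) for t in("post_top","brush_pot")])
t=np.radians(-80.5); to(526+125*np.cos(t),-20+125*np.sin(t),77,9.5)
```

```text
[('post_top', [([558.5, -148.1, 106.7], 0.84)]), ('brush_pot', [([496.2, 76.4, 132.1], 0.94)])]
t 18.0 pos [ 563.9 -138.5   75.9] jaw 18.2 grip 0.402 F [-0.6 -0.4 -0.6] q [-0.24  0.49  1.85 -0.    0.8  -0.56]
move [ 0.017 -0.358 -0.021] tilt fix [-0.01 -0.    0.  ] az 1.45
```

Request:
arm_command --motion '[{"dx": 0,"dy": -0.12,"dz": 0,"ax": 0,"ay": 0,"az": 0.5,"fingers": 0.6},{"dx": 0.01,"dy": -0.24,"dz": 0,"ax": 0,"ay": 0,"az": 1.0,"fingers": 0.6},{"dx": 0.02,"dy": -0.36,"dz": 0,"ax": 0,"ay": 0,"az": 1.45,"fingers": 0.6},{"dx": 0.02,"dy": -0.36,"dz": 0,"ax": 0,"ay": 0,"az": 1.45,"fingers": 0.6},{"dx": 0.02,"dy": -0.36,"dz": 0,"ax": 0,"ay": 0,"az": 1.45,"fingers": 0.4},{"dx": 0.02,"dy": -0.36,"dz": 0,"ax": 0,"ay": 0,"az": 1.45,"fingers": 0.2},{"dx": 0.02,"dy": -0.36,"dz": 0,"ax": 0,"ay": 0,"az": 1.45,"fingers": 0},{"dx": 0.02,"dy": -0.36,"dz": 0,"ax": 0,"ay": 0,"az": 1.45,"fingers": 0},{"dx": 0.02,"dy": -0.36,"dz": 0,"ax": 0,"ay": 0,"az": 1.45,"fingers": 0}]'

```text
clock: 18.9
position: [546.9, -143.3, 75.8]
eef_rot: [0.0, 0.647, 0.762, 0.0]
force: [0.8, -0.5, 0.5]
gripper_width: 1.002
```

Run:
```python
from h import *
manip.capture("side"); print([(t,[(np.round(d["xyz"],1).tolist(),round(d["confidence"],2)) for d in manip.pinpoint("side",t)][:2]) for t in("post_top","brush_pot")])
to(547,-143,230,9.5)
```

```text
[('post_top', [([554.4, -148.2, 106.1], 0.62)]), ('brush_pot', [([502.2, 74.5, 132.2], 0.62)])]
t 19.05 pos [ 546.9 -143.3   75.8] jaw 9.3 grip 0.999 F [-0.  -0.4  0.4] q [-0.26  0.47  1.89  0.    0.78 -0.42]
move [ 6.000e-03  3.000e-03 -3.084e+00] tilt fix [ 0.  0. -0.] az -0.03
```

Request:
arm_command --motion '[{"dx": 0,"dy": 0,"dz": -0.3,"ax": 0,"ay": 0,"az": 0,"fingers": 0},{"dx": 0,"dy": 0,"dz": -0.8,"ax": 0,"ay": 0,"az": 0,"fingers": 0},{"dx": 0,"dy": 0,"dz": -1.4,"ax": 0,"ay": 0,"az": 0,"fingers": 0},{"dx": 0,"dy": 0,"dz": -2.0,"ax": 0,"ay": 0,"az": 0,"fingers": 0},{"dx": 0,"dy": 0,"dz": -2.7,"ax": 0,"ay": 0,"az": 0,"fingers": 0},{"dx": 0,"dy": 0,"dz": -3.4,"ax": 0,"ay": 0,"az": 0,"fingers": 0},{"dx": 0,"dy": 0,"dz": -4.0,"ax": 0,"ay": 0,"az": 0,"fingers": 0},{"dx": 0,"dy": 0,"dz": -4.4,"ax": 0,"ay": 0,"az": 0,"fingers": 0}]'

```text
clock: 19.85
position: [547.3, -143.5, 299.7]
eef_rot: [0.002, 0.647, 0.762, 0.001]
force: [-0.0, 0.2, -0.5]
gripper_width: 1.0
```

Request:
arm_command --motion '[{"dx": -0.5,"dy": 0,"dz": 0,"ax": 0,"ay": 0,"az": 0,"fingers": 0},{"dx": -1.2,"dy": 0,"dz": 0,"ax": 0,"ay": 0,"az": 0,"fingers": 0},{"dx": -2.0,"dy": -0.3,"dz": 0,"ax": 0,"ay": 0,"az": 0,"fingers": 0},{"dx": -2.8,"dy": -0.7,"dz": 0,"ax": 0,"ay": 0,"az": 0,"fingers": 0},{"dx": -3.6,"dy": -1.1,"dz": 0,"ax": 0,"ay": 0,"az": 0,"fingers": 0},{"dx": -4.4,"dy": -1.5,"dz": 0,"ax": 0,"ay": 0,"az": 0,"fingers": 0},{"dx": -5.2,"dy": -2.0,"dz": 0,"ax": 0,"ay": 0,"az": 0,"fingers": 0},{"dx": -6.0,"dy": -2.5,"dz": 0,"ax": 0,"ay": 0,"az": 0,"fingers": 0},{"dx": -6.0,"dy": -2.5,"dz": 0,"ax": 0,"ay": 0,"az": 0,"fingers": 0}]'

```text
clock: 20.75
position: [469.5, -464.3, 296.8]
eef_rot: [0.001, 0.649, 0.761, -0.001]
force: [0.3, 0.5, -0.5]
gripper_width: 1.002
```

Run:
```python
from h import *
import cv2
for c in("top","side"):
    r=manip.capture(c); cv2.imwrite(f"pics/{c}6.png",r["color"][:,:,::-1])
    for t in("caddy","platter_mid","post_top","brush_pot","bowl","tray","tumbler","soap","mug","jar"):
        print(c,t,[(np.round(d["xyz"]).tolist(),round(d["confidence"],2)) for d in manip.pinpoint(c,t)][:2])
to(0,0,0)
# box-top/platter direction by white mask, before vs after (top camera)
```

```text
top caddy [([525.0, -22.0, 1.0], 0.68)]
top platter_mid []
top post_top [([554.0, -145.0, 98.0], 0.94), ([730.0, -212.0, -1.0], 0.34)]
top brush_pot [([504.0, 86.0, 130.0], 0.7)]
top bowl [([472.0, 297.0, 4.0], 0.71)]
top tray [([590.0, -345.0, -2.0], 0.68)]
top tumbler [([588.0, -345.0, 3.0], 0.75)]
top soap [([726.0, 219.0, -5.0], 0.91)]
top mug [([730.0, -212.0, -1.0], 0.69)]
top jar [([765.0, 57.0, -1.0], 0.57)]
side caddy [([529.0, -20.0, 3.0], 0.82)]
side platter_mid [([525.0, -22.0, 37.0], 0.64), ([730.0, -211.0, 1.0], 0.19)]
side post_top [([552.0, -149.0, 108.0], 0.68)]
side brush_pot [([499.0, 78.0, 132.0], 0.57)]
side bowl [([469.0, 306.0, -0.0], 0.86), ([522.0, -23.0, 38.0], 0.39)]
side tray []
side tumbler [([258.0, 336.0, 2.0], 0.88), ([592.0, -343.0, 2.0], 0.69)]
side soap [([723.0, 218.0, 2.0], 0.59)]
side mug []
side jar [([768.0, 56.0, -2.0], 0.96)]
t 21.85 pos [ 472.1 -459.7  295.8] jaw 9.3 grip 1.002 F [-0.4  1.2  0. ] q [-0.77  0.36  1.5  -0.    1.28 -0.94]
move [10.603 -7.826  5.916] tilt fix [-0. -0. -0.] az None
```

View pics/top6.png

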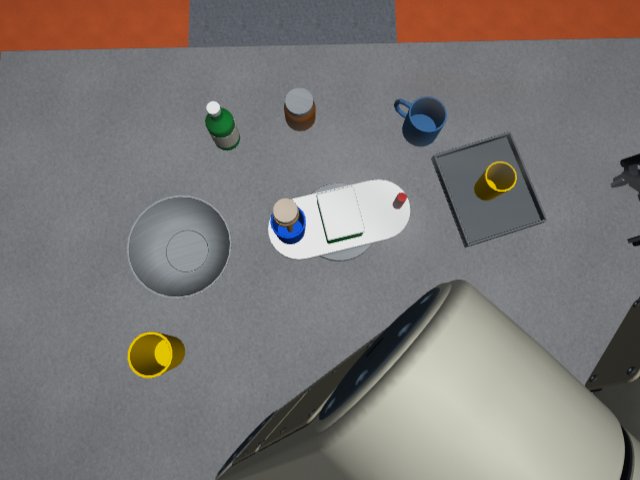

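The pot points roughly at the bowl and the post at the tray; the tumbler is upright in the tray and the bystanders look unmoved. Next I measure the platter angle against the foot's red marks.

Run:
```python
from h import *
import cv2
r=manip.capture("top"); f=240/np.tan(np.radians(r["vertical_fov"]/2)); Rm=np.array(r["rotation"]); C=np.array(r["xyz"])
Rm=R.from_quat(np.roll(Rm,-1)).as_matrix() if Rm.size==4 else Rm
def w(u,v,z):
    d=Rm@np.array([(u-r["cx"])/f,-(v-r["cy"])/f,-1.]); return (C+d*(z-C[2])/d[2])[:2]
for n in("top0","top6"):
    im=cv2.imread(f"pics/{n}.png"); b,g,q=[im[:,:,i].astype(int) for i in range(3)]
    red=((q>110)&(g<60)&(b<70)).astype(np.uint8); red[:140]=0
    k,_,st,ce=cv2.connectedComponentsWithStats(red)
    for i in range(1,k):
        if st[i,4]>8: print(n,"red",ce[i].round(1),st[i,:5],w(*ce[i],20).round(1))
    wh=((q>190)&(g>190)&(b>190)).astype(np.uint8); wh[:140]=0;wh[300:]=0;wh[:,:260]=0;wh[:,420:]=0
    wh=cv2.morphologyEx(wh,cv2.MORPH_CLOSE,np.ones((5,5)))
    c=max(cv2.findContours(wh,0,1)[0],key=cv2.contourArea)
    P=np.array([w(*p,37) for p in c[:,0].astype(float)],np.float32)
    (cx,cy),s,a=cv2.minAreaRect(P); print(n,"platter",cx,cy,s,a)
    # fit long straight edges: points near half-width 65, within 80 of the middle
    for th0 in ([8] if n=="top0" else [-79]):
        for _ in range(4):
            t=np.radians(th0); u=np.array([np.cos(t),np.sin(t)]); v=np.array([-u[1],u[0]]); D=P-[526,-20.5]; X,Y=D@u,D@v; sl=[]
            for sg in(1,-1):
                m=(abs(Y*sg-65)<7)&(abs(X)<82)
                if m.sum()>8: sl.append((round(float(np.polyfit(X[m],Y[m],1)[0])*57.3,2),int(m.sum()),round(float(Y[m].mean()),1)))
            th0+=np.mean([x[0] for x in sl])
        print(n,"edge angle",round(th0,2),sl)
```

```text
top0 red [300.7 229. ] [299 223   5  13  31] [509.1  59. ]
top0 platter 526.41796875 -21.718284606933594 (299.81683349609375, 129.8075714111328) 9.139267921447754
top0 edge angle 9.06 [(-0.05, 76, 62.2), (0.05, 75, -65.0)]
top6 red [401.9 196. ] [398 194   8   6  31] [ 576.4 -158.7]
top6 platter 527.4514770507812 -21.837844848632812 (129.6572723388672, 301.0547180175781) 12.438365936279297
top6 edge angle -77.59 [(-0.02, 76, 64.7), (0.02, 77, -62.7)]
```

Run:
```python
from h import *
import cv2
for cam in("top","side"):
  r=manip.capture(cam); f=240/np.tan(np.radians(r["vertical_fov"]/2)); C=np.array(r["xyz"]); Rm=R.from_quat(np.roll(r["rotation"],-1)).as_matrix()
  def w(u,v,z):
    d=Rm@np.array([(u-r["cx"])/f,-(v-r["cy"])/f,-1.]); return (C+d*(z-C[2])/d[2])[:2]
  im=r["color"].astype(int) if cam=="side" else cv2.imread("pics/top0.png")[:,:,::-1].astype(int)
  for n,im in((cam+"0",cv2.imread(f"pics/{cam}0.png")[:,:,::-1].astype(int)),(cam+"s3",cv2.imread("pics/s3.png")[:,:,::-1].astype(int)),(cam+"now",r["color"].astype(int))):
    if n=="tops3": continue
    red=((im[...,0]>100)&(im[...,0]>1.7*im[...,1])&(im[...,0]>1.7*im[...,2])).astype(np.uint8)
    red[:140]=0; red[:,:240]=0; red[330:]=0; red[:,440:]=0
    im2=im; k,_,st,ce=cv2.connectedComponentsWithStats(red)
    for i in range(1,k):
      if st[i,4]>5:
        for z in(12,24):
            p=w(*ce[i],z); d=p-[526.5,-21.5]; print(n,ce[i].round(1),st[i,4],z,p.round(1),"r",np.hypot(*d).round(1),"ang",np.degrees(np.arctan2(d[1],d[0])).round(1))
```

```text
top0 [328.7 152.3] 60 12 [680.8  -4.8] r 155.2 ang 6.2
top0 [328.7 152.3] 60 24 [676.6  -4.5] r 151.1 ang 6.5
top0 [376.2 212.3] 30 12 [ 543.6 -103. ] r 83.3 ang -78.2
top0 [376.2 212.3] 30 24 [ 540.9 -101.6] r 81.4 ang -79.8
top0 [300.7 228.6] 44 12 [511.7  59.2] r 82.0 ang 100.4
top0 [300.7 228.6] 44 24 [509.3  58.9] r 82.2 ang 102.1
topnow [401.4 196.8] 68 12 [ 576.5 -158.8] r 146.1 ang -70.0
topnow [401.4 196.8] 68 24 [ 573.5 -156.8] r 143.2 ang -70.9
side0 [260.3 242.7] 42 12 [668.3 -95.8] r 160.1 ang -27.7
side0 [260.3 242.7] 42 24 [665.7 -83. ] r 152.2 ang -23.8
sides3 [260.4 242.6] 43 12 [668.2 -96. ] r 160.0 ang -27.7
sides3 [260.4 242.6] 43 24 [665.6 -83.2] r 152.1 ang -23.9
sides3 [324.7 296.2] 33 12 [509.3  59.1] r 82.4 ang 102.1
sides3 [324.7 296.2] 33 24 [508.9  69.7] r 92.9 ang 100.9
sidenow [311.6 202.5] 39 12 [ 560.4 -254.3] r 235.3 ang -81.7
sidenow [311.6 202.5] 39 24 [ 559.3 -239.3] r 220.3 ang -81.4
```

```bash
python3 -c "
from cell import manip
print(manip.hand_in(), manip.observe()['clock'])"
```

```text
the job is handed in; nothing more can be done
the job is handed in; nothing more can be done
```

The job is done and handed in, with the robot clock at about 22 s of the 58 s allowed.

- **Tumbler:** I lifted the small yellow tumbler and lowered it into the grey tray until about 6 N of contact showed. Then I opened the jaws slowly and backed off. The last picture shows it upright at about (590, -344), the centre of the tray.
- **Caddy:** I straddled the red post with the jaws, carried the platter clockwise, then opened and withdrew. The post now points at the tray and the blue brush pot at the bowl.
- **Platter angle:** The platter edges turned from +9.1° to -77.6°, which is 86.7°. The red marks put the foot's yaw at about 11–12°, so the platter sits near -89°, within about 1° of the notch.
- **What I could not confirm:** The start angle came out at about -2° to -3° rather than 0, so 86.7° rather than 90° is not a contradiction. I had no direct reading of the click itself. I inferred it from the angle and from the post and pot estimates staying put, within network error, after release.
- **Other checks:** The soap, mug and jar are within network error of where they started. The gripper ended clear of everything. The first move call was refused for missing fields and moved nothing.

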